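# Snap a tackle tub's lid shut all round

## Robot

A 6-joint arm with a two-finger parallel gripper is mounted at the origin on the work surface. World frame = base frame: x ahead of the robot, y to its left, z up, the work surface at z = 0. Lengths are in mm, angles in rad, forces in N, time in s.
With the tool pointing down it reaches from about 300 to 775 mm from the base axis. Payload 14.6 kg.
Tool frame: the origin (TCP) lies at the very end of the fingers, on their centre line; the grasp point (between the pads) lies 19 mm behind it; z points along the fingers, y is the line along which they close (so a half turn about z gives the same grasp; the last joint's range is limited). The gripper opens to 94 mm and grips with 3 to 60 N. Pads are 16 mm wide; open, the fingers measure 119 mm over their backs; the gripper's body (75 mm by 177 mm) begins 78 mm behind the grasp point.
Start: joints at [1.066, 0.3, 1.521, -0, 1.321, -0.067], TCP at [233.167, 498.118, 167.546] pointing down, gripper open.
Joint ranges: [-3.03, 3.03], [-0.79, 2.21], [0.23, 2.52], [-1.04, 4.18], [0, 3.07], [-2.55, 2.55]. Speed limits (rad/s): [2.22, 2.22, 2.57, 3.14, 3.14, 3.14].

## Interface

Orientations are given as [roll, pitch, yaw] about the fixed x, y, z axes, in that order (R = Rz(yaw) Ry(pitch) Rx(roll)).
In Python, from cell import manip, eyes, ticket gives the robot as it stands. The module is installed in compiled form; this text tells all that it offers.
- The arm moves only by the tool arm_command, never from a script. Its argument "plan" is a list of rows, each a list of 5 numbers: the opening, from -1 (shut) to 1 (fully open), then the shift along the tool's x, y, z in m, then the turn about the tool's z in rad. In form: [[jaw, dx, dy, dz, roll], ...]. A call has 1 to 20 rows; each row shifts and turns the commanded pose from where the row before left it, along the tool's axes as they then stand; what a row does not reach is not made up. A row lasts 1/8 s, in which the tool goes at most 62.5 mm and 10.7 degrees, less where a joint would pass 70% of its speed; a pose out of reach is approached as far as the arm can. A call is refused whole if a number of a shift passes 0.0625 or a number of a turn 0.188, either way. A call with a gripper value outside its range is refused whole. The fingers move at their own pace and stop on an object; "newtons" is the grip in N (left out, the last holds). Time passes only in rows, so rows that do not move let the fingers close. It gives the time, the measured TCP pose, the force, the opening and the grip force at its end, in the units of the state.
- manip.read_state(): the state, without advancing time (a new reading comes with each control period).
- eyes.camera(name): name is "side" or "top" or "wrist"; returns a dict with "img" (400x640x3 uint8, blue, green, red), "z_map" (400x640 float32, mm along the optical axis (not along the pixel's ray), 0 where there is no reading), "fx", "fy", "cx", "cy" (pixels), "eye" and "orientation" of the camera in the world. Camera axes: x right, y down, z forward; pixel columns grow to the right and rows downward; lengths in mm; the calibration is good to about 2 mm. A picture is of the moment at which its call begins.
- ticket.sign_off(): hands the job in; it is judged then, once.
The state is a dict: "clock": time; "joints": joint angles; "qd": joint speeds; "effort": joint torques, N m; "eef_pos": TCP position; "eef_rot": TCP orientation; "wrist_force": force on the tool from outside, world axes, zero at the start; "moment": the same for the moment, N m; "finger_gap": finger opening in mm; "finger_force": force on a finger pad.
Only numpy, scipy, OpenCV 4.12 (cv2) and the standard library are available. Lean on these libraries where they do the work, as an engineer would, in place of code of your own. Each camera call takes 0.05 s, during which the arm holds its last target. There are 200 camera calls.

## Task

One of the two plastic tubs on the desk has its lid lying on loosely, with sections of its rim still standing up. Press down round the rim of that lid, section by section, until every section has clicked fully shut. Do not lift or tip the tub, leave it standing where it is, and leave everything else on the desk as it is.

Things in the scene. Friction and masses are not known exactly. Their poses are not given: they have to be found in the camera images.
- tub: the tub to shut: round, dark grey plastic, full, about 0.8 kg, loose on the desk; 124 mm across at the foot, 153 mm across its white snap-fit lid. Origin at the centre of its underside, z up; x points to the middle of rim section 1, which has a small pull tab low on its outside (20 mm wide, out to 85 mm from the axis); sections 2 to 6 follow every 60 degrees anticlockwise from above
- lid_middle (a point): centre of the lid's middle panel, 70 mm above the tub's underside. The panel (104 mm across, recessed) does not move. Round it lies the rim, slit into six equal sections (top 58 to 76 mm from the axis), each flexing about a groove 46 mm from the axis. Shut, its top is level, 77.5 mm high; standing up it slopes up to the outside by 0.36 rad, outer edge 10 mm higher
- rim1 (a joint): how far rim section 1 is pressed down, rad: 0 = standing up (not snapped), 0.36 = clicked fully shut, against a hard stop. Pressed at its point it gives lightly (about 1 N) for the first half of its travel, then resists with up to about 6 N, and at about 0.29 snaps down by itself and stays; let go before that it springs up again. Always stands up at the start
- rim1_top (a point): point on top of rim section 1, at the middle of its length, a good place to press; 70 mm from the tub's axis and 77.5 mm above the desk when shut, about 66 mm from the axis and 8 mm higher when standing up
- rim2 (a joint): how far rim section 2 is pressed down, rad: 0 = standing up (not snapped), 0.36 = clicked fully shut, against a hard stop. Pressed at its point it gives lightly (about 1 N) for the first half of its travel, then resists with up to about 6 N, and at about 0.29 snaps down by itself and stays; let go before that it springs up again. Always stands up at the start
- rim2_top (a point): point on top of rim section 2, at the middle of its length, a good place to press; 70 mm from the tub's axis and 77.5 mm above the desk when shut, about 66 mm from the axis and 8 mm higher when standing up
- rim3 (a joint): how far rim section 3 is pressed down, rad: 0 = standing up (not snapped), 0.36 = clicked fully shut, against a hard stop. Pressed at its point it gives lightly (about 1 N) for the first half of its travel, then resists with up to about 6 N, and at about 0.29 snaps down by itself and stays; let go before that it springs up again. May stand up or be shut already at the start
- rim3_top (a point): point on top of rim section 3, at the middle of its length, a good place to press; 70 mm from the tub's axis and 77.5 mm above the desk when shut, about 66 mm from the axis and 8 mm higher when standing up
- rim4 (a joint): how far rim section 4 is pressed down, rad: 0 = standing up (not snapped), 0.36 = clicked fully shut, against a hard stop. Pressed at its point it gives lightly (about 1 N) for the first half of its travel, then resists with up to about 6 N, and at about 0.29 snaps down by itself and stays; let go before that it springs up again. Always stands up at the start
- rim4_top (a point): point on top of rim section 4, at the middle of its length, a good place to press; 70 mm from the tub's axis and 77.5 mm above the desk when shut, about 66 mm from the axis and 8 mm higher when standing up
- rim5 (a joint): how far rim section 5 is pressed down, rad: 0 = standing up (not snapped), 0.36 = clicked fully shut, against a hard stop. Pressed at its point it gives lightly (about 1 N) for the first half of its travel, then resists with up to about 6 N, and at about 0.29 snaps down by itself and stays; let go before that it springs up again. May stand up or be shut already at the start
- rim5_top (a point): point on top of rim section 5, at the middle of its length, a good place to press; 70 mm from the tub's axis and 77.5 mm above the desk when shut, about 66 mm from the axis and 8 mm higher when standing up
- rim6 (a joint): how far rim section 6 is pressed down, rad: 0 = standing up (not snapped), 0.36 = clicked fully shut, against a hard stop. Pressed at its point it gives lightly (about 1 N) for the first half of its travel, then resists with up to about 6 N, and at about 0.29 snaps down by itself and stays; let go before that it springs up again. Always stands up at the start
- rim6_top (a point): point on top of rim section 6, at the middle of its length, a good place to press; 70 mm from the tub's axis and 77.5 mm above the desk when shut, about 66 mm from the axis and 8 mm higher when standing up
- closed_tub: a second snap-lid tub like the first, but with its lid already fully shut all round (rim top level at 77.5 mm); stands on the desk; origin at the centre of its underside; not to be disturbed
- calculator: black desk calculator 145 x 82 x 17 mm, lying flat; origin at the centre of its underside; not to be disturbed
- tape_roll: roll of amber packing tape lying flat, 72 mm across, 24 mm high; origin at the centre of its underside; not to be disturbed
- tape_measure: yellow and black pocket tape measure, 66 x 34 mm, 60 mm high; origin at the centre of its underside; not to be disturbed
- scanner: black handheld stock scanner 150 x 68 x 26 mm, lying flat; origin at the centre of its underside; not to be disturbed
- stapler: black desk stapler 135 x 36 mm, 52 mm high; origin at the centre of its underside; not to be disturbed
- water_bottle: clear water bottle with a blue cap, 68 mm across, 215 mm high, standing; origin at the centre of its underside; not to be disturbed
- pin_tin: round steel tin of pins, 72 mm across, 50 mm high; origin at the centre of its underside; not to be disturbed
Mind the look-alikes: they are no part of the job. Leave any blue or purple look-alike of the tub alone.

How it is judged:
By the outcome, as a careful person would: the job done as asked, in the order asked, and still so for the second after the job is handed in, with the robot touching nothing.
It also fails if it takes over 54 s, if anything falls off the work surface, if the arm or the gripper's body presses on something with over 40 N, if the wrist force passes 120 N, or if a joint passes its speed limit or range.

## Working session

There is one attempt and no reset: what is moved stays moved. The work goes in short steps, Python scripts to look and compute and a tool call to move; the robot and the scene stay as the last step left them, time stands still between calls to the robot, and variables do not carry over. Pictures are saved under pics/ and viewed, at most 10 in all, crops included, and the job is handed in when it is done.

Besides the shell and the picture viewer there is one more tool, called after "Request:" by a JSON object that holds its "method" and its "body", one argument or row to a line. arm_command: Moves the arm, as the interface text tells. Its arguments: {"type":"object","properties":{"plan":{"type":"array"},"newtons":{"type":"number"}},"required":["plan"]}

```bash
mkdir -p pics
cat > h.py <<'E'
import numpy as np, cv2
from scipy.spatial.transform import Rotation as R
from cell import manip, eyes, ticket
def rot(o):
    o=np.array(o,float)
    return o if o.shape==(3,3) else R.from_euler('xyz',o).as_matrix()
def cloud(c):
    v,u=np.mgrid[0:400,0:640]; z=c['z_map']
    p=np.stack([(u-c['cx'])*z/c['fx'],(v-c['cy'])*z/c['fy'],z],-1)
    return p@rot(c['orientation']).T+np.array(c['eye'])
E
python3 - <<'E'
from h import *
for n in('top','side'):
    c=eyes.camera(n); cv2.imwrite(f'pics/{n}0.png',c['img']); np.save(n+'0.npy',cloud(c)); print(n,c['eye'],c['orientation'],c['fx'])
print(manip.read_state())
E
```

```text
top [407.59280862   2.85772337 986.88380237] [-3.08664506  0.00895245 -1.59385424] 365.243740504745
side [ -15.68806935 -714.08311846 1098.60594937] [-2.43451245  0.00765769 -0.58696007] 417.894508856055
{'clock': 0.1, 'joints': array([ 1.06638674e+00,  3.00415266e-01,  1.52149960e+00, -1.51723716e-06,
        1.32069955e+00, -6.66316091e-02]), 'qd': array([-2.88439222e-04, -1.38244256e-03, -1.91244011e-03, -4.99107199e-05,
       -5.23749383e-04, -1.12170488e-03]), 'effort': array([ 1.68034916e-03, -5.32648158e+01, -3.53279579e+01,  7.08686910e-02,
        2.36207078e-02, -2.61178923e-05]), 'eef_pos': array([233.0501269 , 497.89005357, 167.05144332]), 'eef_rot': array([-3.14057305e+00, -6.65653257e-05,  2.70381502e+00]), 'wrist_force': array([0.19369127, 0.81266868, 0.87862518]), 'moment': array([-0.00714339,  0.00904918,  0.01099928]), 'finger_force': 0.0, 'finger_gap': 93.9769060624494}
```

View pics/top0.png

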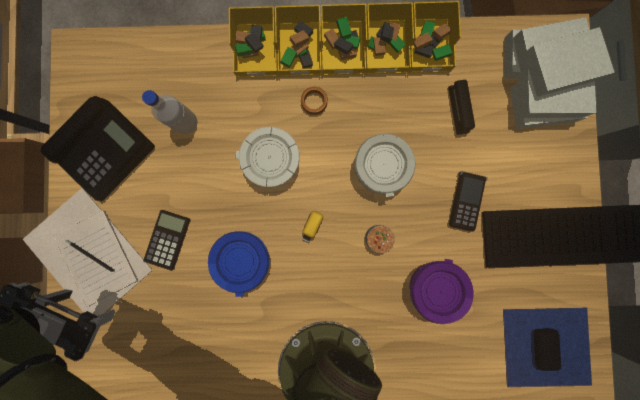

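View pics/side0.png

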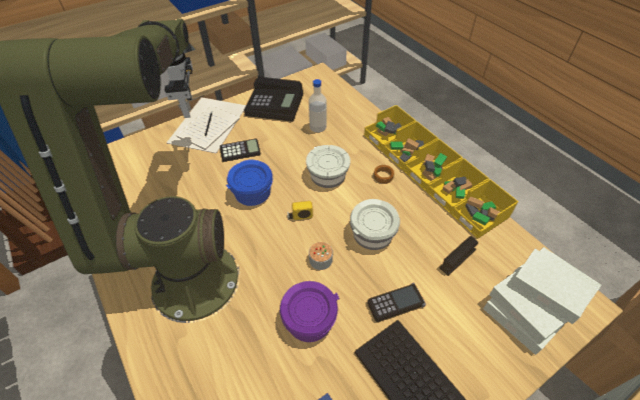

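The top view shows two white-lidded tubs. The one at (269,157) has slits and a tab at about (238,155); the one at (385,164) looks level. Next I'll measure their rim heights.

Run:
```python
from h import *
from scipy.optimize import least_squares
P=np.load('top0.npy'); img=cv2.imread('pics/top0.png')
S=np.load('side0.npy')
for (u,v) in((269,157),(385,164)):
    Q=P[v-40:v+41,u-40:u+41].reshape(-1,3)
    q=Q[(Q[:,2]>60)&(Q[:,2]<100)]
    c,r=cv2.minEnclosingCircle(q[:,:2].astype(np.float32))
    c=np.array(c);print('minenc',c,r,q[:,:2].mean(0))
    for n,A in(('top',P),('side',S)):
        A=A.reshape(-1,3)
        d=A[:,:2]-c; rr=np.hypot(*d.T); a=np.degrees(np.arctan2(d[:,1],d[:,0]))%360
        mid=(rr<40)&(A[:,2]>40)
        print(n,'mid z',np.median(A[mid,2]))
        print([ (k,round(float(np.median(A[m,2])),1)) for k in range(0,360,15) for m in [(rr>62)&(rr<74)&(abs(a-k-7.5)<7.5)&(A[:,2]>60)] if m.sum()>2])
        m=(rr>79)&(rr<90)&(A[:,2]>35)&(A[:,2]<90)
        print('tab',m.sum(),[ (x.round(0).tolist(),round(y)) for x,y in zip(A[m][:12],a[m])])
cv2.imwrite('pics/crop1.png',cv2.resize(img[115:205,225:315],(720,720),interpolation=cv2.INTER_CUBIC)[:600])
```

```text
minenc [559.80908203 135.37892151] 80.70747375488281 [558.77678362 131.70819149]
top mid z 68.92230640254172
[(0, 77.3), (15, 77.3), (30, 77.0), (45, 77.1), (60, 76.7), (75, 77.0), (90, 76.8), (105, 76.8), (120, 77.2), (135, 77.2), (150, 77.2), (165, 76.6), (180, 77.7), (195, 77.1), (210, 77.5), (225, 77.1), (240, 77.0), (255, 77.3), (270, 77.8), (285, 76.9), (300, 77.4), (315, 77.2), (330, 77.4), (345, 76.7)]
tab 47 [([593.0, 63.0, 80.0], 295), ([589.0, 61.0, 74.0], 292), ([581.0, 59.0, 77.0], 285), ([573.0, 56.0, 78.0], 279), ([576.0, 214.0, 69.0], 78), ([570.0, 56.0, 77.0], 278), ([573.0, 214.0, 71.0], 81), ([568.0, 57.0, 75.0], 276), ([571.0, 215.0, 69.0], 82), ([565.0, 57.0, 77.0], 274), ([568.0, 214.0, 69.0], 84), ([566.0, 215.0, 68.0], 86)]
side mid z 70.4091608268402
[(0, 78.8), (15, 77.7), (30, 78.7), (45, 77.9), (60, 78.7), (75, 78.1), (90, 78.0), (105, 77.7), (120, 78.3), (135, 79.0), (150, 79.4), (165, 78.5), (180, 78.9), (195, 79.6), (210, 78.5), (225, 78.0), (240, 78.2), (255, 78.9), (270, 78.9), (285, 79.2), (300, 79.3), (315, 79.2), (330, 79.8), (345, 78.0)]
tab 72 [(
[... 729 characters left out ...]
330, 82.8), (345, 83.8)]
tab 4 [([608.0, -175.0, 79.0], 348), ([607.0, -138.0, 75.0], 15), ([602.0, -126.0, 74.0], 24), ([452.0, -169.0, 83.0], 188)]
side mid z 70.58094460146037
[(0, 86.7), (15, 84.7), (30, 84.1), (45, 86.4), (60, 86.4), (75, 84.0), (90, 84.6), (105, 87.6), (120, 86.3), (135, 85.9), (150, 82.8), (165, 84.8), (180, 83.7), (195, 81.9), (210, 80.3), (225, 79.1), (240, 84.9), (255, 83.6), (270, 83.7), (285, 85.4), (300, 86.3), (315, 86.3), (330, 83.9), (345, 84.7)]
tab 7 [([595.0, -205.0, 77.0], 324), ([589.0, -211.0, 78.0], 318), ([588.0, -213.0, 76.0], 316), ([451.0, -159.0, 84.0], 180), ([450.0, -165.0, 87.0], 185), ([451.0, -168.0, 84.0], 187), ([452.0, -177.0, 89.0], 193)]
```

View pics/crop1.png

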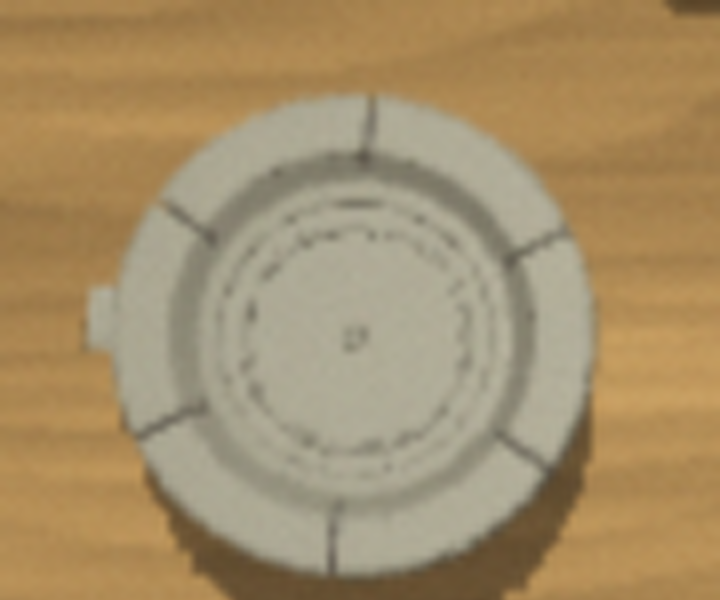

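The left tub is fully shut, with a level rim at about 77.5 mm. The right tub stands up at about 84 mm, so it is the target. I'll take a close look at it.

Run:
```python
from h import *
img=cv2.imread('pics/top0.png'); im2=cv2.imread('pics/side0.png')
a=cv2.resize(img[125:205,345:425],(400,600) and (400,400),interpolation=cv2.INTER_CUBIC)
b=cv2.resize(im2[190:260,340:410],(400,400),interpolation=cv2.INTER_CUBIC)
cv2.imwrite('pics/crop2.png',np.hstack([a,b]))
P=np.load('top0.npy')
q=P[124:204,345:425].reshape(-1,3)
for lo,hi in((76,86),(82,95)):
    m=(q[:,2]>lo)&(q[:,2]<hi); h=cv2.fitEllipse(cv2.convexHull(q[m,:2].astype(np.float32))); print(h)
# mid panel
d=np.hypot(q[:,0]-532,q[:,1]+159); m=(d<60)&(q[:,2]<73)&(q[:,2]>64); print(cv2.fitEllipse(cv2.convexHull(q[m,:2].astype(np.float32))))
m=(abs(q[:,2]-50)<18); d=q[m]-[532,-159,0]; print([(round(np.degrees(np.arctan2(y,x))),round(np.hypot(x,y)),round(z)) for x,y,z in d][:40])
```

```text
((532.156494140625, -159.347900390625), (148.1577911376953, 155.5543975830078), 99.25428009033203)
((531.6128540039062, -159.50225830078125), (144.29251098632812, 153.7836456298828), 97.78472900390625)
((535.1958618164062, -160.56500244140625), (102.09913635253906, 103.82810974121094), 162.3711700439453)
[(-3, 50, 68), (-6, 48, 68), (0, 45, 68), (-6, 45, 67), (33, 52, 67), (31, 50, 67), (20, 46, 68), (-20, 45, 67), (-36, 51, 68), (24, 44, 68), (4, 40, 67), (-10, 41, 67), (-30, 45, 67), (-35, 48, 67), (37, 48, 68), (26, 42, 68), (22, 41, 67), (-7, 38, 68), (-25, 41, 68), (-28, 42, 67), (-39, 48, 67), (24, 39, 68), (9, 35, 68), (5, 35, 68), (-8, 36, 65), (-30, 40, 65), (-41, 46, 67), (32, 39, 68), (10, 33, 68), (-4, 33, 65), (-8, 33, 65), (-24, 35, 68), (-38, 41, 66), (-46, 45, 67), (52, 49, 68), (40, 40, 67), (27, 34, 67), (24, 33, 68), (6, 30, 68), (50, 44, 68)]
```

View pics/crop2.png

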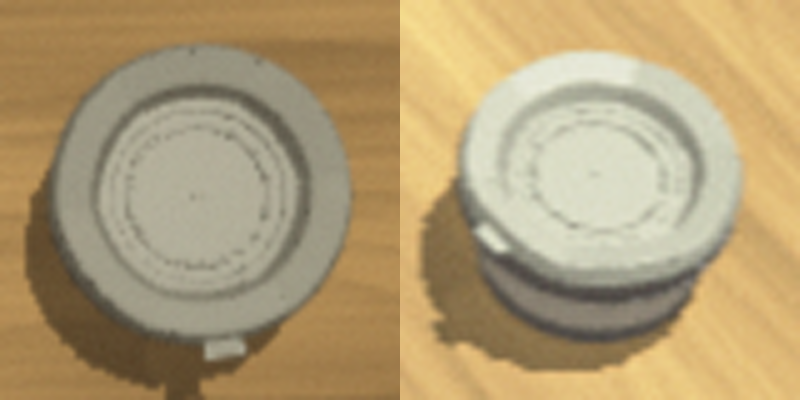

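The target has a tab at crop pixel (224,348), which is image pixel (390,194.6). The lid middle is at crop pixel (196,195), which is image pixel (384.2,164). Now I'll compute the geometry and the moves.

```bash
cat >> h.py <<'E'
def topray(u,v,z,c):
    d=rot(c['orientation'])@np.array([(u-c['cx'])/c['fx'],(v-c['cy'])/c['fy'],1]); e=np.array(c['eye']); return e+d*(z-e[2])/d[2]
def tool(goal):
    s=manip.read_state(); return rot(s['eef_rot']).T@(np.array(goal)-s['eef_pos'])
E
python3 - <<'E'
from h import *
c=eyes.camera('top'); C=topray(384.2,164,70,c); P=np.load('top0.npy')
print('C',C)
for z in(60,70,78): print(z,topray(389.8,194.6,z,c)-C)
print('depth pts',P[193:197,388:392].reshape(-1,3).round()[::3])
print(tool([532,-159,150]))
T=rot(manip.read_state()['eef_rot']); print(T)
E
```

```text
C [ 533.39988879 -159.93929911   70.        ]
60 [-77.06490991 -13.37549476 -10.        ]
70 [-77.59078133 -11.47479785   0.        ]
78 [-78.01147847  -9.95424033   8.        ]
depth pts [[ 459. -165.   79.]
 [ 459. -173.   80.]
 [ 457. -170.   83.]
 [ 454. -167.   84.]
 [ 452. -164.   84.]
 [ 456. -188.    0.]]
[-549.24020487 -468.22409417   17.50404393]
[[-9.05697995e-01  4.23923284e-01 -4.36706842e-04]
 [ 4.23923505e-01  9.05697647e-01 -7.96912074e-04]
 [ 5.76947754e-05 -9.06891963e-04 -9.99999587e-01]]
```

Request:
{"method": "arm_command", "body": {
  "plan": [
    [-1,-0.0305,-0.0273,0,0],
    [-1,-0.0305,-0.0273,0,0],
    [-1,-0.0305,-0.0273,0,0],
    [-1,-0.0305,-0.0273,0,0],
    [-1,-0.0305,-0.0273,0,0],
    [-1,-0.0305,-0.0273,0,0],
    [-1,-0.0305,-0.0273,0,0],
    [-1,-0.0305,-0.0273,0,0],
    [-1,-0.0305,-0.0273,0,0],
    [-1,-0.0305,-0.0273,0,0],
    [-1,-0.0305,-0.0273,0,0],
    [-1,-0.0305,-0.0273,0,0],
    [-1,-0.0305,-0.0273,0,0],
    [-1,-0.0305,-0.0273,0,0],
    [-1,-0.0305,-0.0273,0,0],
    [-1,-0.0305,-0.0273,0,0],
    [-1,0,0,0.02,0],
    [-1,0,0,0.02,0],
    [-1,0,0,0,0]
  ],
  "newtons": 20
}}

```text
clock: 2.52
eef_pos: [489.2, -104.2, 126.4]
eef_rot: [-3.141, -0.003, 2.704]
wrist_force: [-0.6, -0.5, 0.2]
finger_gap: 0.4
finger_force: 0.0
```

Request:
{"method": "arm_command", "body": {
  "plan": [
    [-1,0,0,0.02,0],
    [-1,0,0,0.012,0],
    [-1,0,0,0.004,0],
    [-1,0,0,0.004,0],
    [-1,0,0,0.003,0],
    [-1,0,0,0.002,0],
    [-1,0,0,0.002,0],
    [-1,0,0,0,0]
  ]
}}

```text
clock: 3.52
eef_pos: [489.9, -104.4, 80.5]
eef_rot: [-3.142, -0.0, 2.704]
wrist_force: [-0.4, -0.5, 0.2]
finger_gap: 0.4
finger_force: 0.0
```

Request:
{"method": "arm_command", "body": {
  "plan": [
    [-1,0,0,0.001,0],
    [-1,0,0,0.001,0],
    [-1,0,0,0,0]
  ]
}}

```text
clock: 3.9
eef_pos: [489.9, -104.4, 78.5]
eef_rot: [-3.142, -0.0, 2.704]
wrist_force: [0.5, -0.6, -0.2]
finger_gap: 0.4
finger_force: 0.0
```

Run:
```python
from h import *
for n in('wrist','side'):
    c=eyes.camera(n); i=c['img']
    if n=='side': i=cv2.resize(i[150:290,300:450],(428,400),interpolation=cv2.INTER_CUBIC)
    else: i=cv2.resize(i,(372,400)) if 0 else i[:, 134:506]
    cv2.imwrite(f'pics/{n}1.png',i)
cv2.imwrite('pics/both1.png',np.hstack([cv2.imread('pics/wrist1.png'),cv2.imread('pics/side1.png')]))
```

```text
(no output)
```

View pics/both1.png

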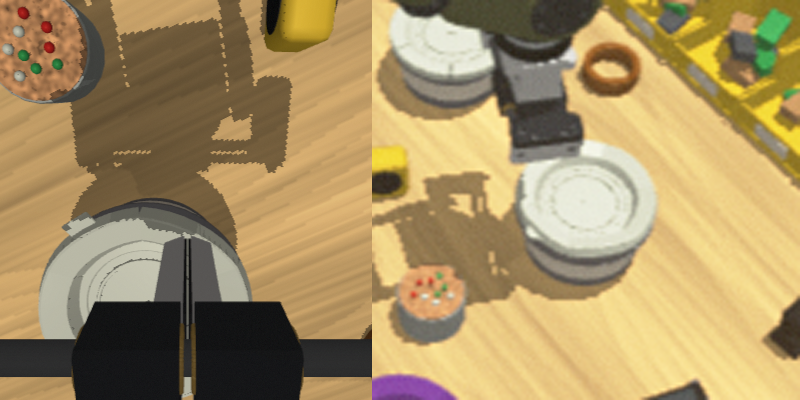

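The wrist view shows the fingertips, about (187,240), over the rim, left of the tab at (80,222). I'll go down slightly to feel the hard stop.

Request:
{"method": "arm_command", "body": {
  "plan": [
    [-1,0,0,0.001,0],
    [-1,0,0,0,0]
  ]
}}

```text
clock: 4.25
eef_pos: [489.9, -104.3, 77.5]
eef_rot: [-3.142, -0.0, 2.704]
wrist_force: [0.3, 0.9, -0.6]
finger_gap: 0.4
finger_force: 0.0
```

Request:
{"method": "arm_command", "body": {
  "plan": [
    [-1,0,0,0.0007,0],
    [-1,0,0,0,0]
  ]
}}

```text
clock: 4.5
eef_pos: [489.9, -104.4, 76.8]
eef_rot: [-3.142, -0.0, 2.704]
wrist_force: [-0.6, 0.4, -0.8]
finger_gap: 0.3
finger_force: 0.0
```

Request:
{"method": "arm_command", "body": {
  "plan": [
    [-1,0,0,-0.02,0],
    [-1,-0.002,-0.035,-0.02,0],
    [-1,-0.002,-0.034,0,0],
    [-1,0,0,0,0]
  ]
}}

```text
clock: 5.0
eef_pos: [463.9, -169.9, 117.0]
eef_rot: [-3.141, 0.0, 2.701]
wrist_force: [0.4, 0.6, -0.4]
finger_gap: 0.3
finger_force: 0.0
```

```bash
cat >> h.py <<'E'
def heights(n,C=(532.5,-159.5)):
    A=cloud(eyes.camera(n)).reshape(-1,3); d=A[:,:2]-C; rr=np.hypot(*d.T); a=np.degrees(np.arctan2(d[:,1],d[:,0]))
    for k in range(6):
        da=(a-188-60*k+180)%360-180
        print(n,k+1,[(s,round(float(np.median(A[m,2])),1),int(m.sum())) for s in(-15,0,15) for m in [(rr>62)&(rr<73)&(abs(da-s)<8)&(A[:,2]>65)&(A[:,2]<95)] if m.sum()>2])
E
python3 - <<'E'
from h import *
heights('top');heights('side')
E
```

```text
top 1 [(-15, 84.8, 23)]
top 2 []
top 3 [(0, 85.0, 6), (15, 85.7, 33)]
top 4 [(-15, 85.2, 36), (0, 85.4, 35), (15, 84.6, 34)]
top 5 [(-15, 84.9, 33), (0, 85.5, 33), (15, 84.8, 35)]
top 6 [(-15, 85.4, 35), (0, 85.4, 9), (15, 84.7, 14)]
side 1 [(-15, 86.2, 24), (0, 86.0, 21), (15, 85.5, 26)]
side 2 [(-15, 85.0, 26), (0, 85.9, 23), (15, 85.9, 26)]
side 3 [(-15, 86.8, 19), (0, 87.5, 19), (15, 86.2, 18)]
side 4 [(-15, 86.3, 21), (0, 87.1, 19), (15, 84.1, 18)]
side 5 []
side 6 [(-15, 86.6, 6), (0, 87.9, 15), (15, 86.1, 23)]
```

Run:
```python
from h import *
t=manip.read_state()['eef_pos'];print(t)
for n in('side','wrist'):
    c=eyes.camera(n);A=cloud(c)
    m=(np.hypot(A[...,0]-t[0],A[...,1]-t[1])<45)&(A[...,2]>95)&(A[...,2]<200)
    q=A[m];v,u=np.where(m); o=np.argsort(q[:,2])[:12]
    print(n,m.sum());print([(*q[i].round().astype(int).tolist(),int(u[i]),int(v[i])) for i in o])
    i=c['img']
    cv2.imwrite(f'pics/{n}2.png',cv2.resize(i[150:270,320:440] if n=='side' else i[120:320,200:400],(400,400),interpolation=cv2.INTER_CUBIC))
    if n=='wrist':
        A=A.reshape(-1,3);q=A[(A[:,2]>66)&(A[:,2]<72)&(np.hypot(A[:,0]-532,A[:,1]+160)<60)];print('panel',len(q),q[:,2].mean() if len(q) else 0, q.max(0),q.min(0))
        q=A[(A[:,2]>-10)&(A[:,2]<10)];print('desk',np.median(q[:,2]))
cv2.imwrite('pics/both2.png',np.hstack([cv2.imread('pics/wrist2.png'),cv2.imread('pics/side2.png')]))
heights('wrist')
```

```text
[ 464.35752304 -168.32417376  116.74217098]
side 0
[]
wrist 1963
[(455, -165, 156, 316, 236), (455, -164, 156, 318, 236), (457, -160, 156, 325, 236), (454, -165, 156, 315, 236), (457, -159, 156, 328, 236), (457, -163, 156, 322, 239), (457, -160, 156, 326, 236), (457, -159, 157, 327, 236), (457, -163, 157, 320, 239), (457, -162, 157, 323, 239), (458, -161, 157, 324, 239), (455, -165, 157, 316, 237)]
panel 5830 70.36377720214222 [ 578.12807819 -104.24650364   71.99870195] [ 485.30900234 -205.5310649    67.94187972]
desk 1.0561860025457577
wrist 1 [(-15, 86.4, 413), (0, 86.6, 391), (15, 85.1, 372)]
wrist 2 [(-15, 86.3, 276), (0, 87.2, 218), (15, 87.1, 34)]
wrist 3 []
wrist 4 [(15, 84.8, 83)]
wrist 5 [(-15, 85.2, 322), (0, 85.7, 343), (15, 84.6, 356)]
wrist 6 [(-15, 86.1, 323), (0, 86.7, 347), (15, 85.4, 359)]
```

View pics/both2.png

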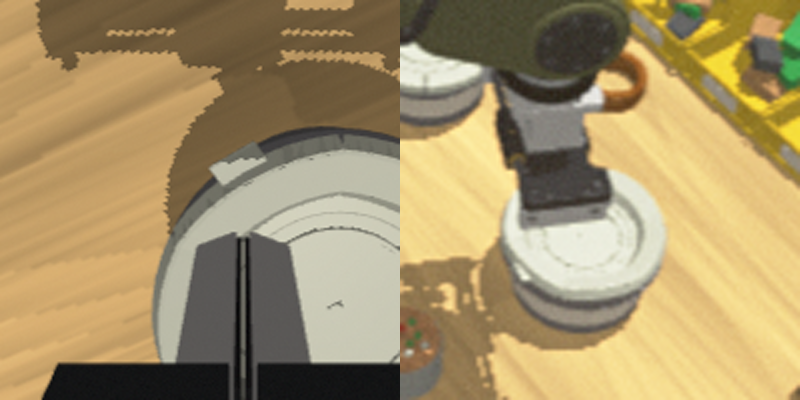

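Run:
```python
from h import *
c=eyes.camera('wrist');A=cloud(c);e=np.array(c['eye']);t=manip.read_state()['eef_pos']
T=rot(manip.read_state()['eef_rot']);print('eye rel tool',T.T@(e-t))
for u in(300,310,318,322,330,340):
    print(u,[(v,*(T.T@(A[v,u]-t)).round().astype(int).tolist()) for v in (228,234,236,240,250,270,290)])
S=np.load('side0.npy');T0=rot([-3.1406,0,2.7038]);t0=np.array([233.05,497.9,167])
q=(S.reshape(-1,3)-t0)@T0;m=(abs(q[:,0])<60)&(abs(q[:,1])<100)&(q[:,2]<60)&(q[:,2]>-150)
q=q[m];o=np.argsort(-q[:,2])[:25];print(q[o].round().astype(int).tolist())
```

```text
eye rel tool [  82.89710528    1.38770716 -218.11539679]
300 [(228, -11, -14, 30), (234, -16, -14, 31), (236, -18, -15, 32), (240, -21, -15, 31), (250, 10, -9, -57), (270, 10, -8, -78), (290, 11, -7, -96)]
310 [(228, -11, -7, 30), (234, -17, -7, 32), (236, -19, -7, 33), (240, 10, -4, -45), (250, 11, -4, -58), (270, 11, -3, -79), (290, 10, -3, -95)]
318 [(228, -12, -1, 33), (234, -17, -1, 33), (236, 10, 0, -39), (240, 10, 0, -44), (250, 11, 0, -58), (270, 9, 0, -76), (290, 9, 0, -93)]
322 [(228, -12, 2, 33), (234, -18, 2, 34), (236, -19, 2, 34), (240, 9, 2, -41), (250, 9, 2, -54), (270, 7, 2, -73), (290, -2, 2, -74)]
330 [(228, -12, 8, 33), (234, -22, 9, 45), (236, -24, 9, 45), (240, 11, 6, -45), (250, 10, 6, -57), (270, 11, 5, -79), (290, 10, 5, -95)]
340 [(228, -17, 17, 46), (234, -22, 17, 46), (236, -24, 17, 47), (240, -28, 17, 47), (250, 11, 11, -58), (270, 11, 10, -79), (290, 11, 9, -96)]
[[-6, -50, -38], [3, 50, -39], [-8, 47, -39], [10, 50, -39], [-1, 48, -40], [-3, -52, -40], [-8, 51, -41], [-8, 56, -42], [5, 46, -42], [-5, 44, -42], [-1, -56, -44], [2, -56, -44], [5, -56, -44], [5, 48, -45], [1, 47, -45], [-3, 45, -46], [-8, -51, -47], [8, -59, -48], [-9, 53, -48], [-7, 40, -49], [-9, -60, -50], [-6, -60, -50], [-9, -50, -51], [-7, 43, -51], [10, -59, -51]]
```

Both the side and wrist cameras show the fingers ending about 39 mm behind the reported TCP. That explains why the first press never touched the rim: the real tip sits at TCP z + 39. I'll press section 1 with that correction.

Request:
{"method": "arm_command", "body": {
  "plan": [
    [-1,0,0,0.02,0],
    [-1,0,0,0.02,0],
    [-1,0,0,0.02,0],
    [-1,0,0,0.004,0],
    [-1,0,0,0.003,0],
    [-1,0,0,0.003,0],
    [-1,0,0,0.002,0],
    [-1,0,0,0.002,0],
    [-1,0,0,0,0]
  ]
}}

```text
clock: 6.42
eef_pos: [464.4, -168.6, 42.9]
eef_rot: [3.142, 0.0, 2.704]
wrist_force: [-0.3, 0.7, 0.6]
finger_gap: 0.6
finger_force: 0.2
```

Request:
{"method": "arm_command", "body": {
  "plan": [
    [-1,0,0,0.001,0],
    [-1,0,0,0.001,0],
    [-1,0,0,0.001,0],
    [-1,0,0,0,0]
  ]
}}

```text
clock: 6.92
eef_pos: [464.3, -168.5, 39.9]
eef_rot: [3.142, -0.0, 2.704]
wrist_force: [-0.3, -0.1, 1.7]
finger_gap: 0.6
finger_force: 0.9
```

Request:
{"method": "arm_command", "body": {
  "plan": [
    [-1,0,0,0.001,0],
    [-1,0,0,0.001,0],
    [-1,0,0,0,0]
  ]
}}

```text
clock: 7.3
eef_pos: [464.3, -168.7, 39.0]
eef_rot: [-3.141, 0.0, 2.704]
wrist_force: [-9.7, 2.4, 18.9]
finger_gap: 0.4
finger_force: 9.4
```

Request:
{"method": "arm_command", "body": {
  "plan": [
    [-1,0,0,-0.012,0],
    [-1,0,0,-0.013,0],
    [-1,-0.031,-0.0155,0,0],
    [-1,-0.031,-0.0155,0,0],
    [-1,0,0,0,0]
  ]
}}

```text
clock: 7.92
eef_pos: [508.1, -224.1, 63.0]
eef_rot: [-3.142, 0.001, 2.703]
wrist_force: [-0.3, -0.0, 0.0]
finger_gap: 0.4
finger_force: 0.0
```

Run:
```python
from h import *
heights('wrist')
c=eyes.camera('wrist');A=cloud(c).reshape(-1,3);q=A[(A[:,2]>66)&(A[:,2]<72)&(np.hypot(A[:,0]-532,A[:,1]+160)<60)];print(q.max(0),q.min(0))
```

```text
wrist 1 [(-15, 79.0, 664), (0, 79.0, 657), (15, 78.8, 675)]
wrist 2 [(-15, 86.1, 547), (0, 86.9, 199)]
wrist 3 [(-15, 84.7, 23)]
wrist 4 [(-15, 85.6, 543), (0, 86.3, 572), (15, 85.2, 599)]
wrist 5 [(-15, 85.1, 643), (0, 85.8, 709), (15, 84.6, 734)]
wrist 6 [(-15, 86.0, 707), (0, 86.6, 741), (15, 85.4, 775)]
[ 585.48949176 -102.97807662   71.99999503] [ 480.92793369 -207.60611263   67.62525229]
```

Section 1 clicked shut, reading 79 against about 86 for the others. Next is section 2.

Request:
{"method": "arm_command", "body": {
  "plan": [
    [-1,0,0,0.01,0],
    [-1,0,0,0.004,0],
    [-1,0,0,0.003,0],
    [-1,0,0,0.002,0],
    [-1,0,0,0.002,0],
    [-1,0,0,0.001,0],
    [-1,0,0,0.001,0],
    [-1,0,0,0.001,0],
    [-1,0,0,0.0004,0],
    [-1,0,0,0,0]
  ]
}}

```text
clock: 9.28
eef_pos: [507.4, -223.1, 39.3]
eef_rot: [-3.141, 0.0, 2.704]
wrist_force: [-4.7, 0.4, 11.7]
finger_gap: 0.4
finger_force: 5.5
```

Request:
{"method": "arm_command", "body": {
  "plan": [
    [-1,0,0,-0.012,0],
    [-1,0,0,-0.012,0],
    [-1,-0.029,0.019,0,0],
    [-1,-0.029,0.019,0,0],
    [-1,0,0,0,0],
    [-1,0,0,0.01,0],
    [-1,0,0,0.004,0],
    [-1,0,0,0.003,0],
    [-1,0,0,0.002,0],
    [-1,0,0,0.002,0],
    [-1,0,0,0.001,0],
    [-1,0,0,0.001,0],
    [-1,0,0,0.001,0],
    [-1,0,0,0,0]
  ]
}}

```text
clock: 11.02
eef_pos: [576.1, -213.1, 39.4]
eef_rot: [-3.141, 0.0, 2.704]
wrist_force: [-4.4, 0.9, 10.3]
finger_gap: 0.4
finger_force: 5.3
```

Request:
{"method": "arm_command", "body": {
  "plan": [
    [-1,0,0,-0.012,0],
    [-1,0,0,-0.012,0],
    [-1,0.002,0.034,0,0],
    [-1,0.002,0.035,0,0],
    [-1,0,0,0,0],
    [-1,0,0,0.01,0],
    [-1,0,0,0.004,0],
    [-1,0,0,0.003,0],
    [-1,0,0,0.002,0],
    [-1,0,0,0.002,0],
    [-1,0,0,0.001,0],
    [-1,0,0,0.001,0],
    [-1,0,0,0.001,0],
    [-1,0,0,0,0]
  ]
}}

```text
clock: 12.78
eef_pos: [601.7, -149.0, 39.5]
eef_rot: [-3.142, 0.001, 2.704]
wrist_force: [-4.2, 1.0, 10.2]
finger_gap: 0.7
finger_force: 5.3
```

Request:
{"method": "arm_command", "body": {
  "plan": [
    [-1,0,0,-0.012,0],
    [-1,0,0,-0.012,0],
    [-1,0.031,0.0155,0,0],
    [-1,0.031,0.0155,0,0],
    [-1,0,0,0,0],
    [-1,0,0,0.01,0],
    [-1,0,0,0.004,0],
    [-1,0,0,0.003,0],
    [-1,0,0,0.002,0],
    [-1,0,0,0.002,0],
    [-1,0,0,0.001,0],
    [-1,0,0,0.001,0],
    [-1,0,0,0.001,0],
    [-1,0,0,0,0]
  ]
}}

```text
clock: 14.52
eef_pos: [558.7, -94.5, 39.4]
eef_rot: [3.141, 0.0, 2.704]
wrist_force: [-5.4, 2.2, 11.2]
finger_gap: 0.2
finger_force: 5.6
```

Section 6: tool shift (57.8, -37.7).

Request:
{"method": "arm_command", "body": {
  "plan": [
    [-1,0,0,-0.012,0],
    [-1,0,0,-0.012,0],
    [-1,0.029,-0.019,0,0],
    [-1,0.029,-0.019,0,0],
    [-1,0,0,0,0],
    [-1,0,0,0.01,0],
    [-1,0,0,0.004,0],
    [-1,0,0,0.003,0],
    [-1,0,0,0.002,0],
    [-1,0,0,0.002,0],
    [-1,0,0,0.001,0],
    [-1,0,0,0.001,0],
    [-1,0,0,0.001,0],
    [-1,0,0,0,0]
  ]
}}

```text
clock: 16.27
eef_pos: [490.0, -104.3, 39.3]
eef_rot: [3.141, 0.0, 2.704]
wrist_force: [-6.9, 2.3, 13.2]
finger_gap: 0.2
finger_force: 6.6
```

Request:
{"method": "arm_command", "body": {
  "plan": [
    [-1,0,0,-0.012,0],
    [-1,0,0,-0.03,0],
    [-1,0,0,-0.04,0],
    [-1,0,0,-0.04,0],
    [-1,0.027,0.029,0,0],
    [-1,0.027,0.029,0,0],
    [-1,0.027,0.029,0,0],
    [-1,0.027,0.029,0,0],
    [-1,0.027,0.029,0,0],
    [-1,0.027,0.029,0,0],
    [-1,0.027,0.029,0,0],
    [-1,0.027,0.029,0,0],
    [-1,0.027,0.029,0,0],
    [-1,0,0,0,0]
  ]
}}

```text
clock: 18.02
eef_pos: [379.9, 236.6, 160.8]
eef_rot: [3.141, 0.0, 2.707]
wrist_force: [-0.3, -0.4, -1.5]
finger_gap: 0.4
finger_force: 0.0
```

Run:
```python
from h import *
heights('top'); heights('side')
c=eyes.camera('top');cv2.imwrite('pics/top9.png',c['img']);q=cloud(c)[124:204,345:425].reshape(-1,3);m=(q[:,2]>70)&(q[:,2]<86);print(cv2.fitEllipse(cv2.convexHull(q[m,:2].astype(np.float32))))
```

```text
top 1 [(-15, 77.9, 33), (0, 78.4, 32), (15, 78.2, 34)]
top 2 [(-15, 77.9, 34), (0, 78.5, 36), (15, 78.1, 35)]
top 3 [(-15, 78.5, 33), (0, 78.5, 36), (15, 78.4, 34)]
top 4 [(-15, 77.8, 30), (0, 78.2, 32), (15, 78.4, 34)]
top 5 [(-15, 77.9, 34), (0, 77.7, 32), (15, 78.1, 31)]
top 6 [(-15, 78.7, 34), (0, 78.4, 33), (15, 78.1, 34)]
side 1 [(-15, 79.4, 19), (0, 79.2, 24), (15, 79.4, 21)]
side 2 [(-15, 79.2, 18), (0, 79.8, 19), (15, 79.8, 20)]
side 3 [(-15, 80.1, 21), (0, 80.0, 15), (15, 78.2, 17)]
side 4 [(-15, 79.8, 22), (0, 80.3, 19), (15, 79.5, 15)]
side 5 [(-15, 78.7, 18), (0, 79.6, 16), (15, 79.1, 19)]
side 6 [(-15, 79.2, 17), (0, 78.6, 18), (15, 79.8, 20)]
((531.86279296875, -159.71922302246094), (150.2874298095703, 157.6496124267578), 99.08356475830078)
```

View pics/top9.png

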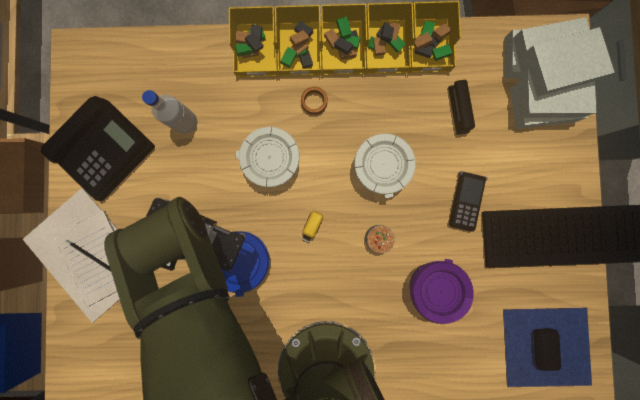

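The picture shows the target lid at (385,165) level all round, and the tub has not moved. The arm is above the blue tub around (240,260), with its fingertips about 200 mm up, so it touches nothing.

```bash
python3 -c "
from h import *
print(ticket.sign_off())"
```

```text
the job is handed in; nothing more can be done
None
```

All six rim sections are clicked shut: the rim measures level at about 78 mm all round, the tub moved less than 1 mm, and the job is handed in; the fingers really end about 39 mm short of the reported TCP, so my first press missed the rim and I corrected for that.

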